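# Stack the drilled blanks in the jig and lock the pile

### The arm

A 7-joint arm with a two-finger parallel gripper is mounted at the origin on the work surface. World frame = base frame: x ahead of the robot, y to its left, z up, the work surface at z = 0. Lengths are in m, angles in rad, forces in N, time in s.
With the tool pointing down it reaches from about 0.35 to 0.9 m from the base axis. Payload 8.1 kg.
Tool frame: the origin (TCP) lies midway between the tips of the shut fingers; the grasp point (between the pads) lies 19 mm behind it; z points along the fingers, y is the line along which they close (so a half turn about z gives the same grasp; the last joint's range is limited). The gripper opens to 92 mm and grips with 3 to 60 N. Pads are 19 mm wide; open, the fingers measure 130 mm over their backs; the gripper's body (75 mm by 190 mm) begins 47 mm behind the grasp point.
Start: joints at [1.078, 0.434, 0.025, 1.573, -0.012, 1.134, -0.075], TCP at [0.237, -0.578, 0.227] pointing down, gripper open.
Joint ranges: [-2.62, 2.62], [-0.44, 2.09], [-1.27, 1.32], [0.08, 2.57], [-1.32, 4.46], [0.12, 2], [-2.74, 2.74]. Speed limits (rad/s): [2.22, 2.22, 3.01, 3.01, 3.14, 3.14, 3.14].

### API

Orientations are given as a rotation vector (axis times angle).
In Python, from cell import arm gives the robot as it stands.
- The arm moves only by the tool send_rows, never from a script. Its argument "increments" is a list of rows, each a list of 3 entries, a list of its own where there are three numbers: the finger opening in cm, from 0 to 9.18, then the shift along the tool's x, y, z in cm, then the turn, a rotation vector about the tool's x, y, z in rad. A call has 1 to 5 rows; each row shifts and turns the commanded pose from where the row before left it, along the tool's axes as they then stand; what a row does not reach is not made up. A row lasts 1/10 s, in which the tool goes at most 50 mm and 8.59 degrees, less where a joint would pass 70% of its speed; a pose out of reach is approached as far as the arm can. A call is refused whole if a number of a shift passes 5 or a number of a turn 0.15, either way. A call with a gripper value outside its range is refused whole. The fingers move at their own pace and stop on an object; "force" is the grip in N (left out, the last holds). Time passes only in rows, so rows that do not move let the fingers close. It gives the time, the measured TCP pose, the force, the opening and the grip force at its end, in the units of the state.
- arm.observe(): the state, without advancing time (a new reading comes with each control period).
- arm.get_image(name): name is "scene" or "top" or "wrist"; returns the picture (400x640x3 uint8, red, green, blue); there is no depth.
- arm.camera_params(name): a dict with "camera_matrix" (3x3 intrinsics, pixels), "R" (3x3) and "t" (3): a world point X has camera coordinates R X + t. Camera axes: x right, y down, z forward; pixel columns grow to the right and rows downward; lengths in m; the calibration is good to about 2 mm. A picture is of the moment at which its call begins: read the wrist's pose just before it. camera_params takes no time and is no camera call; for the wrist camera it gives the pose at the moment of the call.
- arm.sign_off(): hands the job in; it is judged then, once.
The state is a dict: "clock": time; "joints": joint angles; "dq": joint speeds; "joint_efforts": joint torques, N m; "position": TCP position; "ee_rot": TCP orientation; "force": force on the tool from outside, world axes, zero at the start; "ft_torque": the same for the moment, N m; "width": opening from 0.0 (shut) to 1.0 (fully open); "gripper_force": force on a finger pad.
Only numpy, scipy, OpenCV 4.12 (cv2) and the standard library are available. Lean on these libraries where they do the work, as an engineer would, in place of code of your own. Each camera call takes 0.05 s, during which the arm holds its last target. There are 200 camera calls.

### The job

Build a flush pile of three blanks in the steel jig: put the loose blank and the one from the plywood rack flat on the blank that already lies there, in either order, red ends all at the stud end, leaving the bottom blank in its place. Draw the racked blank out by its red end, set it down flat on the table clear of the rack and let go of it, then take it again across its middle to stack it. When both blanks are on the pile, slide the yellow keeper clip sideways over it, fully home in the groove of the stud; leave the flap disc, the can and the screwdriver alone.

Things in the scene. Friction and masses are not known exactly. Their poses are not given: they have to be found in the camera images.
- blank_a_mid (a point): The loose aluminium blank, a flat plate 140 long x 60 wide x 14 mm thick, 0.2 to 0.45 kg, one 30 mm end painted red and two black dots near the other end. Point at its centre, half-way up; x axis along its length, away from the red end, y across its width, z up. Lies on the table to the right of the jig.
- blank_a_red (a point): Point on the same blank near its red end, 55 mm from the centre, half-way up.
- blank_b_mid (a point): The racked aluminium blank, a flat plate 140 long x 60 wide x 14 mm thick, 0.2 to 0.45 kg, one 30 mm end painted red and two black dots near the other end. Point at its centre, half-way up; x axis along its length, away from the red end, y across its width, z up. It lies flat on the table, mostly under the rack's roof; only about 50 mm (45 to 55) of its red end sticks out of the mouth.
- blank_b_red (a point): Point on the racked blank near its red end, 55 mm from the centre, half-way up.
- blank_c_mid (a point): The bottom aluminium blank, a flat plate 140 long x 60 wide x 14 mm thick, 0.2 to 0.45 kg, one 30 mm end painted red and two black dots near the other end. Point at its centre, half-way up; x axis along its length, away from the red end, y across its width, z up. Lies loose on the jig's 12 mm base. The next blanks lie with their centres 14 and 28 mm above this one.
- blank_c_red (a point): Point on the bottom blank near its red end (towards the stud), 55 mm from the centre, half-way up.
- rack: Fixed plywood rack without a floor: two side walls and a roof, 104 deep (x) x 98 wide (y) x 50 mm high, 76 mm free between walls, 42 mm under the roof. Origin on the table under its centre; mouth at its -x end, 50 mm off. The blank slides out on the table along the rack's -x: about 100 mm to be clear, 120 mm is safe.
- jig: Fixed jig: dark steel base 185 x 170 x 12 mm. Origin on the table under the middle of the blanks' place; x along the blanks, away from the stud. Nothing hangs over the pile while the keeper is parked; the blanks' long sides are free at the middle. A blue track block, 36 x 78 mm, centred at x -84, y +83 mm, top 55 mm up, carries the keeper.
- jig_stud (a point): Steel stud fixed in the jig, 16 mm across, top 72 mm above the table, 84 mm from the jig's origin along its -x. This point is at the middle of its groove (56 to 64 mm above the table).
- keeper (a joint): Slide of the yellow keeper clip, m: 0 parked clear of the pile, 0.060 fully home at a firm stop, its slot in the stud's groove, a prong over the red ends (3 mm above a pile of three). It starts at 0 to 0.010, moves along the jig's -y as the value grows, takes about 2 N and stays where left. Home, the tab stands 50 mm from the stud along the jig's +y.
- keeper_tab (a point): Centre of the upright tab on the keeper: 30 mm (jig's x) x 12 mm (jig's y) x 32 mm high, top 16 mm above this point; plate of the clip 16 mm below this point. Pinch it across its 12 mm or push its +y face.
- flap_disc: Reddish-brown flap disc 115 mm across, 14 mm thick, lying flat near the robot. Leave alone. Origin at its underside.
- oil_can: Blue can 60 mm across, 130 mm high. Leave alone. Origin at its underside.
- screwdriver: Blue screwdriver 200 mm long, lying beyond the jig. Leave alone. Origin at its underside.
There are look-alikes about, which are no part of the job. Leave any pink look-alike of the part that bears blank_a_mid alone.

How it is judged:
On the way, in this order (a step that is already met when the one before it is completed fails the run):
1. the racked blank is out of the rack, lying flat on the table, let go (horizontal distance between blank_b_mid and rack above 0.115 m and height (world z) of blank_b_mid below 0.011 m and angle between blank_b_mid's own z axis and vertical below 0.08 rad and linear speed of blank_b below 0.02 m/s and contact force between the fingers and blank_b below 0.2 N), for 0.15 s.
2. all three blanks lie in a flush pile, red ends together, let go, with the keeper still clear of the pile (horizontal distance between each of blank_a_mid, blank_b_mid and blank_c_mid below 0.006 m and horizontal distance between each of blank_a_red, blank_b_red and blank_c_red below 0.007 m and ((z of blank_a_mid in the frame of blank_c_mid between 0.011 and 0.017 m and z of blank_b_mid in the frame of blank_c_mid between 0.025 and 0.031 m) or (z of blank_b_mid in the frame of blank_c_mid between 0.011 and 0.017 m and z of blank_a_mid in the frame of blank_c_mid between 0.025 and 0.031 m)) and horizontal distance between blank_c_mid and jig below 0.012 m and linear speed of each of blank_a, blank_b, blank_c below 0.02 m/s and value of joint keeper below 0.016 m and contact force between the fingers and blank_a below 0.2 N and contact force between the fingers and blank_b below 0.2 N), for 0.15 s.
At the end, for the whole second after the job is handed in: Both blanks lie on the bottom blank, one on the other, at rest: centres within 6 mm and red ends within 7 mm of the bottom blank's seen from above, heights within 3 mm of flat stacking; the bottom blank's centre within 12 mm of the jig's origin; keeper within 3 mm of fully home (horizontal distance between each of blank_a_mid, blank_b_mid and blank_c_mid below 0.006 m and horizontal distance between each of blank_a_red, blank_b_red and blank_c_red below 0.007 m and ((z of blank_a_mid in the frame of blank_c_mid between 0.011 and 0.017 m and z of blank_b_mid in the frame of blank_c_mid between 0.025 and 0.031 m) or (z of blank_b_mid in the frame of blank_c_mid between 0.011 and 0.017 m and z of blank_a_mid in the frame of blank_c_mid between 0.025 and 0.031 m)) and horizontal distance between blank_c_mid and jig below 0.012 m and linear speed of each of blank_a, blank_b, blank_c below 0.02 m/s and value of joint keeper above 0.057 m); the robot touches nothing.
It fails at once if the flap disc is disturbed (moved over 25 mm) (distance of flap_disc from where it was at the start of the episode above 0.025 m).
It fails at once if the can is disturbed (moved over 25 mm) (distance of oil_can from where it was at the start of the episode above 0.025 m).
It fails at once if the screwdriver is disturbed (moved over 25 mm) (distance of screwdriver from where it was at the start of the episode above 0.025 m).
It also fails if it takes over 64 s, if anything falls off the work surface, if the arm or the gripper's body presses on something with over 40 N, if the wrist force passes 120 N, or if a joint passes its speed limit or range.

## Working session

There is one attempt and no reset: what is moved stays moved. The work goes in short steps, Python scripts to look and compute and a tool call to move; the robot and the scene stay as the last step left them, time stands still between calls to the robot, and variables do not carry over. Pictures are saved under pics/ and viewed, at most 10 in all, crops included, and the job is handed in when it is done.

Besides the shell and the picture viewer there is one more tool, called after "Emit:" as name([rows], argument=value, ...), one row to a line, values as JSON. send_rows: Moves the arm, as the interface text tells. Its arguments: {"type":"object","properties":{"increments":{"type":"array"},"force":{"type":"number"}},"required":["increments"]}

```bash
mkdir -p pics; ls; python3 - <<'E'
from cell import arm
import cv2,numpy as np
s=arm.observe();print(s)
for n in("top","scene"):
    p=arm.camera_params(n);print(n,p)
    cv2.imwrite(f"pics/{n}0.png",arm.get_image(n)[:,:,::-1])
E
```

```text
pics
{'clock': 0.0, 'joints': array([ 1.07840847,  0.43519867,  0.02492876,  1.57408415, -0.01157796,
        1.13400509, -0.07508835]), 'dq': array([-0.00136805, -0.00139432, -0.0006714 ,  0.00056964,  0.00202157,
        0.00080737, -0.00113706]), 'joint_efforts': array([-6.16654706e-04, -6.67851305e+01,  9.84556787e-01, -3.14456642e+01,
       -6.05618418e-02,  4.30347549e-02,  1.64897465e-04]), 'position': array([ 0.2372663 , -0.57766313,  0.22596458]), 'ee_rot': array([-3.08065979e+00, -6.08107284e-01,  6.87941494e-04]), 'force': array([-0.58287801, -0.14697119, -0.19423278]), 'ft_torque': array([0.07134285, 0.02205215, 0.03183019]), 'gripper_force': 0.0, 'width': 1.0016545855035937}
top {'camera_matrix': array([[505.45730965,   0.        , 319.49214149],
       [  0.        , 505.45730965, 204.86604267],
       [  0.        ,   0.        ,   1.        ]]), 'R': array([[-0.00608138, -0.99991638, -0.01141278],
       [-0.98683306,  0.00784572, -0.16155173],
       [ 0.16162776,  0.01028005, -0.98679825]]), 't': array([-0.05952407,  0.59048996,  1.05261196])}
scene {'camera_matrix': array([[369.72871531,   0.        , 321.34561906],
       [  0.        , 369.72871531, 199.54362692],
       [  0.        ,   0.        ,   1.        ]]), 'R': array([[-0.24721422,  0.9689434 , -0.00581574],
       [ 0.52357024,  0.12852744, -0.84223209],
       [-0.81532774, -0.2112567 , -0.53908374]]), 't': array([ 0.18312718, -0.21645656,  1.39407174])}
```

View pics/top0.png

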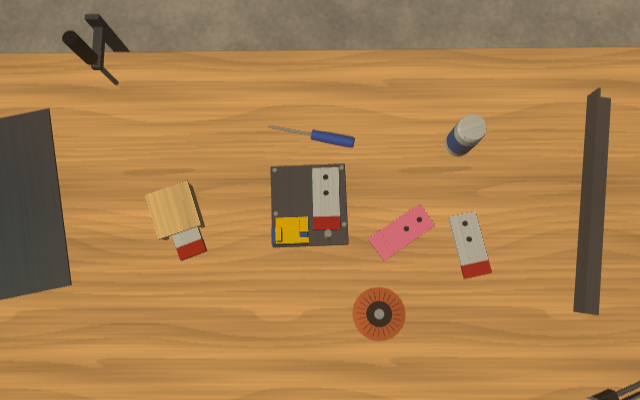

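View pics/scene0.png

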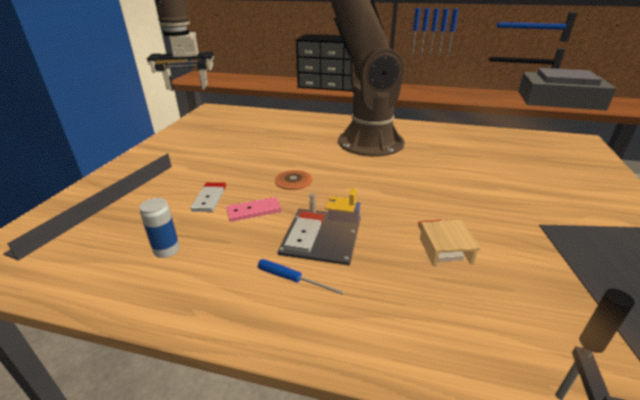

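The top view shows the loose silver blank with a red end at about (470,243). The pink look-alike without a red end is at (402,232). The racked blank's red end is at (190,247), and the jig pile is at (326,198) with the stud at (327,233) and the yellow keeper at (292,230). The loose blank meant is the silver one, since the pink one is excluded. I'll measure now, with an enlarged crop to confirm.

```bash
cat > h.py <<'E'
import cv2,numpy as np
from cell import arm
def ray(p,px,z):
    K,R,t=p["camera_matrix"],p["R"],p["t"]
    c=-R.T@t; px=np.atleast_2d(px).astype(float)
    d=np.c_[px,np.ones(len(px))]@np.linalg.inv(K).T@R
    return c+d*((z-c[2])/d[:,2])[:,None]
def proj(p,X):
    q=(np.atleast_2d(X)@p["R"].T+p["t"])@p["camera_matrix"].T
    return q[:,:2]/q[:,2:]
def masks(im):
    h=cv2.cvtColor(im,cv2.COLOR_RGB2HSV); H,S,V=h[...,0],h[...,1],h[...,2]
    red=((H<5)|(H>174))&(S>165)&(V>80)
    white=(S<40)&(V>140)
    yel=(H>20)&(H<32)&(S>200)&(V>130)
    return [m.astype(np.uint8)*255 for m in(red,white,yel)]
def comps(m,p,z,amin=60,roi=None):
    out=[]
    for c in cv2.findContours(m,cv2.RETR_EXTERNAL,cv2.CHAIN_APPROX_NONE)[0]:
        if cv2.contourArea(c)<amin: continue
        w=ray(p,c[:,0,:],z)[:,:2].astype(np.float32)*1000
        r=cv2.minAreaRect(w); out.append((c[:,0].mean(0).round(),np.round(r[0],1),np.round(r[1],1),round(r[2],1),cv2.boxPoints(r).round(1)))
    return out
def rows(d_world,yaw_now=None):
    pass
E
python3 - <<'E'
from h import *
im=cv2.imread("pics/top0.png")[:,:,::-1].copy();p=arm.camera_params("top")
print("cam",-p["R"].T@p["t"])
r,w,y=masks(im)
for n,m,z in(("red",r,.014),("white",w,.014),("red26",r,.026),("white26",w,.026),("both",cv2.morphologyEx(r|w,cv2.MORPH_CLOSE,np.ones((5,5))),.014),("both26",cv2.morphologyEx(r|w,cv2.MORPH_CLOSE,np.ones((5,5))),.026),("yel",y,.06)):
    for c in comps(m,p,z):
        if c[0][1]>100 and c[0][0]<520: print(n,*[str(np.array(v).tolist()) for v in c[:4]])
a=cv2.resize(im[155:285,355:505],None,fx=4,fy=4,interpolation=cv2.INTER_CUBIC)
b=cv2.resize(im[155:285,255:355],None,fx=4,fy=4,interpolation=cv2.INTER_CUBIC)
cv2.imwrite("pics/crop1.png",cv2.resize(np.hstack([im[155:285,255:355],im[155:285,360:500]]),None,fx=3.3,fy=3.3,interpolation=cv2.INTER_CUBIC)[:,:,::-1])
E
```

```text
cam [ 0.41222171 -0.07497282  1.13343098]
red [473.0, 269.0] [449.7, -401.0] [25.9, 53.0] 12.0
red [326.0, 222.0] [555.8, -77.5] [58.1, 29.2] 89.3
red26 [473.0, 269.0] [449.3, -397.5] [25.6, 52.4] 12.0
red26 [326.0, 222.0] [554.2, -77.5] [57.5, 28.9] 89.3
both [475.0, 268.0] [450.5, -404.4] [63.1, 34.8] 89.6
both [187.0, 251.0] [494.8, 231.9] [24.1, 37.7] 18.2
both [327.0, 209.0] [587.4, -77.8] [58.2, 93.1] 89.8
both26 [475.0, 268.0] [450.1, -400.8] [62.5, 34.4] 89.6
both26 [187.0, 251.0] [493.9, 228.6] [23.9, 37.3] 18.2
both26 [327.0, 209.0] [585.6, -77.8] [57.6, 92.1] 89.8
yel [293.0, 230.0] [534.4, -4.6] [56.1, 68.2] 0.4
```

View pics/crop1.png

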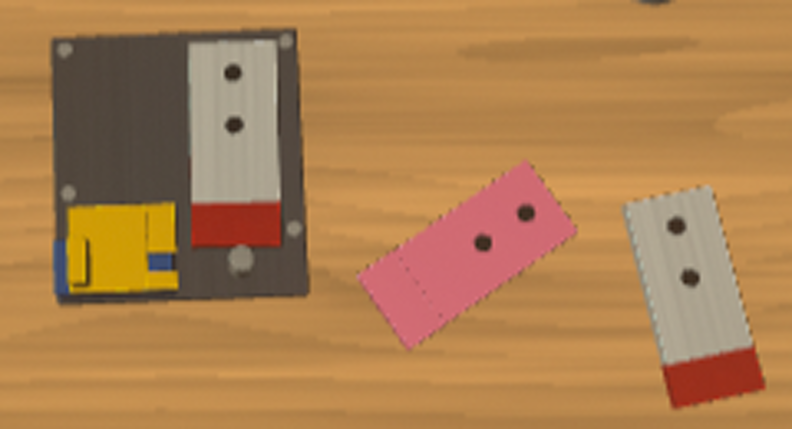

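The crop confirms it: the silver, red-ended blank on the right is blank A, the pink one in the middle is the look-alike, and blank C is in the jig with its red end at the stud. The masks need loosening.

```bash
sed -i 's/red=.*/red=((H<6)|(H>172))\&(S>185)\&(V>60)/; s/white=.*/white=(S<75)\&(V>125)/' h.py
python3 - <<'E'
from h import *
im=cv2.imread("pics/top0.png")[:,:,::-1].copy();p=arm.camera_params("top")
h=cv2.cvtColor(im,cv2.COLOR_RGB2HSV)
for q in((188,238),(181,240),(192,252),(470,250),(478,270),(326,210),(326,223),(173,205),(200,220),(195,200)): print(q,h[q[1],q[0]])
r,w,y=masks(im)
k=np.ones((5,5))
for n,m,z in(("red",r,.014),("red26",r,.026),("both",cv2.morphologyEx(r|w,cv2.MORPH_CLOSE,k),.014),("both26",cv2.morphologyEx(r|w,cv2.MORPH_CLOSE,k),.026)):
    for c in comps(m,p,z):
        if c[0][1]>150 and c[0][0]<520: print(n,*[str(np.array(v).tolist()) for v in c])
# rack roof: by brightness/saturation, plane z=.05
H,S,V=[h[...,i].astype(int) for i in range(3)]
print(h[205,150:210:4].tolist(),h[205,130:150:4].tolist())
E
```

```text
(188, 238) [ 21  42 175]
(181, 240) [ 21  41 173]
(192, 252) [  5 215 158]
(470, 250) [ 20  43 171]
(478, 270) [  4 209 156]
(326, 210) [ 20  41 173]
(326, 223) [  4 211 155]
(173, 205) [ 18 136 207]
(200, 220) [ 17 136  86]
(195, 200) [ 17 138  83]
red [476.0, 269.0] [450.2, -404.9] [26.3, 62.0] 11.4 [[431.20001220703125, -377.0], [443.5, -437.8999938964844], [469.20001220703125, -432.70001220703125], [457.0, -371.8999938964844]]
red [191.0, 249.0] [498.5, 223.2] [26.2, 58.3] 20.7 [[475.8999938964844, 245.8000030517578], [496.5, 191.3000030517578], [521.0, 200.5], [500.3999938964844, 255.0]]
red [326.0, 223.0] [554.5, -77.6] [58.1, 27.0] 89.6 [[540.7999877929688, -106.5], [567.7999877929688, -106.69999694824219], [568.2000122070312, -48.599998474121094], [541.2000122070312, -48.400001525878906]]
red26 [476.0, 269.0] [449.8, -401.3] [26.0, 61.4] 11.4 [[431.0, -373.79998779296875], [443.1000061035156, -434.0], [468.6000061035156, -428.79998779296875], [456.5, -368.70001220703125]]
red26 [191.0, 249.0] [497.5, 220.0] [25.9, 57.7] 20.7 [[475.20001220703125, 242.39999389648438], [495.600
[... 1155 characters left out ...]
7.2, 61.3] 11.7 [[430.8999938964844, -373.8999938964844], [443.29998779296875, -434.0], [577.7000122070312, -406.20001220703125], [565.2000122070312, -346.1000061035156]]
both26 [327.0, 200.0] [603.4, -82.0] [154.4, 71.1] 2.2 [[524.9000244140625, -49.400001525878906], [527.5999755859375, -120.4000015258789], [681.9000244140625, -114.5999984741211], [679.2000122070312, -43.5]]
[[18, 136, 204], [18, 136, 207], [18, 136, 207], [18, 136, 200], [18, 136, 202], [18, 136, 200], [18, 137, 203], [18, 136, 190], [18, 135, 192], [18, 136, 189], [18, 137, 194], [20, 130, 206], [17, 147, 118], [16, 150, 187], [16, 151, 187]] [[16, 149, 193], [16, 149, 193], [16, 151, 193], [16, 151, 193], [16, 150, 192]]
```

Emit:
send_rows([
  [9.18,[2.7,-3.2,0],[0,0,0.028]],
  [9.18,[2.7,-3.2,0],[0,0,0]],
  [9.18,[2.7,-3.2,0],[0,0,0]],
  [9.18,[2.7,-3.2,0],[0,0,0]],
  [9.18,[2.7,-3.2,0],[0,0,0]],
], force=30)

```text
clock: 0.6
position: [0.3062, -0.3785, 0.2265]
ee_rot: [-3.09, -0.565, 0.0]
force: [0.6, 0.5, 0.0]
width: 0.999
gripper_force: 0.0
```

Emit:
send_rows([
  [9.18,[2.7,-3.2,0],[0,0,0]],
  [9.18,[2.7,-3.2,0],[0,0,0]],
  [9.18,[2.7,-3.2,0],[0,0,0]],
  [9.18,[2.7,-3.2,0],[0,0,0]],
  [9.18,[2.7,-3.2,0],[0,0,0]],
])

```text
clock: 1.1
position: [0.3757, -0.1813, 0.2267]
ee_rot: [3.09, 0.565, -0.0]
force: [0.8, 0.7, -0.1]
width: 0.997
gripper_force: 0.0
```

Emit:
send_rows([
  [9.18,[2.7,-3.2,0],[0,0,0]],
  [9.18,[2.7,-3.2,0],[0,0,0]],
  [9.18,[2.7,-3.2,0],[0,0,0]],
  [9.18,[2.7,-3.2,0],[0,0,0]],
  [9.18,[2.7,-3.2,0],[0,0,0]],
])

```text
clock: 1.6
position: [0.4454, 0.016, 0.2267]
ee_rot: [3.09, 0.565, -0.0]
force: [0.4, -0.3, -1.1]
width: 0.999
gripper_force: 0.0
```

```bash
cat >> h.py <<'E'
def go(x,y,z,deg):
    "tool-frame shift in cm (in present axes) and turn about tool z to world x,y,z (m), heading deg of tool x"
    from scipy.spatial.transform import Rotation as Ro
    s=arm.observe(); R=Ro.from_rotvec(s["ee_rot"]); M=R.as_matrix()
    d=M.T@(np.array([x,y,z])-s["position"])*100
    hd=np.degrees(np.arctan2(M[1,0],M[0,0]))
    t=np.radians(hd-deg)
    tilt=np.degrees(M[:2,2])
    print("t",round(s["clock"],2),"pos",s["position"].round(4),"hd",hd.round(2),"tilt",tilt.round(2),"w",round(s["width"],3),"gf",round(s["gripper_force"],1),"F",s["force"].round(1))
    print("shift cm",d.round(2),"turn",((t+np.pi/2)%np.pi-np.pi/2).round(4))
E
python3 -c "
from h import *
go(.499,.2235,.1,20.7);print(arm.observe()['joints'].round(2))"
```

```text
t 1.6 pos [0.4454 0.016  0.2267] hd 20.71 tilt [-0.   -0.01] w 0.999 gf 0.0 F [ 0.4 -0.3 -1.1]
shift cm [ 12.35 -17.51  12.66] turn 0.0001
[ 0.2   0.18 -0.41  1.96  0.08  1.02 -1.45]
```

Emit:
send_rows([
  [9.18,[2.5,-3.5,0],[0,0,0]],
  [9.18,[2.5,-3.5,0],[0,0,0]],
  [9.18,[2.5,-3.5,0],[0,0,0]],
  [9.18,[2.4,-3.5,2],[0,0,0]],
  [9.18,[2.4,-3.5,2],[0,0,0]],
])

```text
clock: 2.1
position: [0.499, 0.2234, 0.1864]
ee_rot: [-3.09, -0.564, -0.002]
force: [0.5, -1.9, -0.4]
width: 1.001
gripper_force: 0.0
```

```bash
python3 -c "
from h import *
p=arm.camera_params('wrist');im=arm.get_image('wrist');cv2.imwrite('pics/w1.png',im[:,:,::-1])
print('cam',-p['R'].T@p['t'])
r,w,y=masks(im)
for n,m in(('red',r),('both',cv2.morphologyEx(r|w,cv2.MORPH_CLOSE,np.ones((7,7))))):
    for c in comps(m,p,.014,500): print(n,*[np.array(v).tolist() for v in c[:4]])
go(.499,.2235,.003,20.7)"
```

```text
cam [0.56607029 0.24939218 0.34593625]
red [315.0, 178.0] [497.6, 227.5] [22.5, 53.4] 20.8
both [464.0, 314.0] [410.4, 17.6] [38.6, 38.1] 20.8
both [315.0, 165.0] [509.0, 232.1] [47.1, 61.0] 20.8
both [623.0, 199.0] [585.3, -63.0] [144.0, 50.8] 34.8
t 2.15 pos [0.4975 0.2307 0.1831] hd 21.07 tilt [-0.15  0.24] w 1.001 gf 0.0 F [ 1.8  7.2 -0.5]
shift cm [-0.1   0.81 18.  ] turn 0.0064
```

View pics/w1.png

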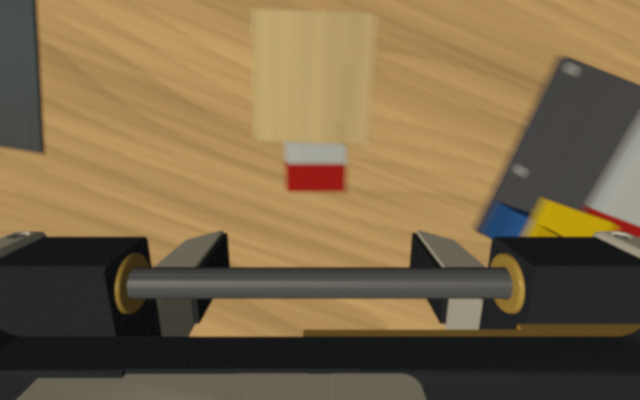

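The wrist view shows the red end at (315,178) just below the rack mouth. The arm was still settling, so I'm repeating the reading at rest.

```bash
python3 -c "
from h import *
arm.get_image('top');arm.get_image('top')
p=arm.camera_params('wrist');im=arm.get_image('wrist')
r,w,y=masks(im)
for n,m in(('red',r),('both',cv2.morphologyEx(r|w,cv2.MORPH_CLOSE,np.ones((7,7))))):
    for c in comps(m,p,.014,500)[:]: print(n,*[np.array(v).tolist() for v in c[:4]])
go(.499,.2235,.003,20.7)"
```

```text
red [321.0, 178.0] [496.7, 223.3] [25.5, 58.2] 21.1
both [464.0, 314.0] [409.4, 19.0] [38.6, 38.0] 21.2
both [321.0, 167.0] [507.2, 227.4] [48.0, 60.5] 21.1
both [624.0, 207.0] [579.0, -66.2] [127.9, 45.6] 35.3
t 2.3 pos [0.4976 0.2224 0.1856] hd 20.86 tilt [-0.13 -0.04] w 1.001 gf 0.0 F [ 0.7 -0.3 -0.5]
shift cm [ 0.21 -0.05 18.26] turn 0.0028
```

Emit:
send_rows([
  [9.18,[0.1,0,4.5],[0,0,0]],
  [9.18,[0,0,4.5],[0,0,0]],
  [9.18,[0,0,4.5],[0,0,0]],
  [9.18,[0,0,3],[0,0,0]],
  [9.18,[0,0,1.6],[0,0,0]],
])

```text
clock: 2.8
position: [0.4985, 0.2192, 0.0036]
ee_rot: [3.089, 0.561, -0.004]
force: [0.1, 0.1, 0.1]
width: 1.001
gripper_force: 0.0
```

Emit:
send_rows([
  [4,[0,0,0],[0,0,0]],
  [4,[0,0,0],[0,0,0]],
  [4,[0,0,0],[0,0,0]],
  [4,[0,0,0],[0,0,0]],
  [4,[0,0,0],[0,0,0]],
], force=30)

```text
clock: 3.3
position: [0.5, 0.2225, 0.0069]
ee_rot: [-3.09, -0.565, -0.003]
force: [-1.0, 0.4, 7.4]
width: 0.645
gripper_force: 30.0
```

Emit:
send_rows([
  [4,[-2,0,0],[0,0,0]],
  [4,[-2.5,0,0],[0,0,0]],
  [4,[-2.5,0,0],[0,0,0]],
  [4,[-2.5,0,0],[0,0,0]],
  [4,[-2.5,0,0],[0,0,0]],
])

```text
clock: 3.8
position: [0.3886, 0.1807, 0.0069]
ee_rot: [-3.088, -0.564, -0.008]
force: [4.1, 1.4, 3.8]
width: 0.648
gripper_force: 30.0
```

Emit:
send_rows([
  [4,[-0.5,0,0],[0,0,0]],
  [4,[0,0,0],[0,0,0]],
  [4,[0,0,0],[0,0,0]],
  [9.18,[0,0,0],[0,0,0]],
  [9.18,[0,0,0],[0,0,0]],
])

```text
clock: 4.3
position: [0.3828, 0.1779, 0.006]
ee_rot: [3.09, 0.565, 0.001]
force: [-0.2, 0.2, 0.9]
width: 0.776
gripper_force: 0.0
```

Emit:
send_rows([
  [9.18,[0,0,0],[0,0,0]],
  [9.18,[0,0,0],[0,0,0]],
  [9.18,[0,0,0],[0,0,0]],
  [9.18,[0,0,-3],[0,0,0]],
  [9.18,[0,0,-4],[0,0,0]],
])

```text
clock: 4.8
position: [0.381, 0.1772, 0.0752]
ee_rot: [3.089, 0.566, -0.007]
force: [1.3, 0.0, 0.2]
width: 1.0
gripper_force: 0.0
```

Emit:
send_rows([
  [9.18,[-3,0,-5],[0,0,0]],
  [9.18,[-3,0,-4],[0,0,0]],
  [9.18,[0,0,-2],[0,0,0]],
  [9.18,[0,0,0],[0,0,0]],
  [9.18,[0,0,0],[0,0,0]],
])

```text
clock: 5.3
position: [0.3307, 0.158, 0.1786]
ee_rot: [3.09, 0.564, 0.002]
force: [-0.0, -1.1, -0.3]
width: 0.996
gripper_force: 0.0
```

```bash
cat >> h.py <<'E'
def look(cam,z,amin=60,f=(lambda c:True),save=None):
    p=arm.camera_params(cam);im=arm.get_image(cam)
    if save: cv2.imwrite(save,im[:,:,::-1])
    r,w,y=masks(im)
    for n,m in(('red',r),('both',cv2.morphologyEx(r|w,cv2.MORPH_CLOSE,np.ones((7,7))))):
        for c in comps(m,p,z,amin):
            if f(c): print(cam,n,*[np.array(v).tolist() for v in c[:4]])
E
python3 -c "
from h import *
look('top',.014,60,lambda c:c[0][0]<260 and c[0][1]>150)
look('wrist',.014,500,save='pics/w2.png')
go(.45,.2,.004,20.7)"
```

```text
top red [209.0, 301.0] [383.3, 177.8] [22.2, 58.9] 22.0
top both [200.0, 277.0] [435.5, 198.7] [134.8, 59.2] 21.7
wrist red [319.0, 123.0] [380.0, 178.0] [26.5, 58.5] 20.8
wrist both [464.0, 314.0] [245.3, -42.4] [37.7, 37.2] 20.8
wrist both [317.0, 67.0] [421.9, 194.8] [117.3, 60.4] 21.8
t 5.4 pos [0.33   0.1578 0.1776] hd 20.71 tilt [-0.09 -0.03] w 0.997 gf 0.0 F [ 0.3 -0.2 -0.4]
shift cm [12.74  0.3  17.34] turn 0.0003
```

View pics/w2.png

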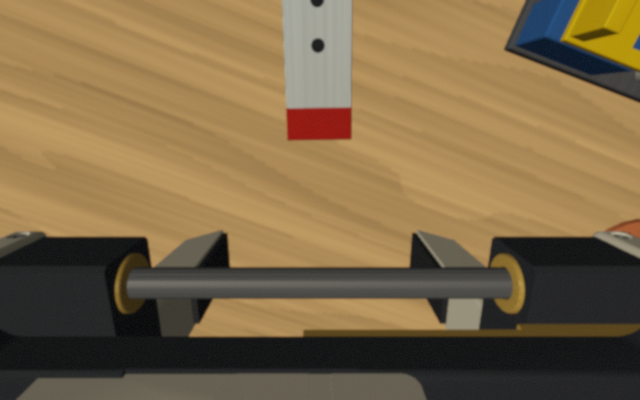

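Blank B lies flat and free with its red end at (319,123). Before picking it up I'll look at the jig pile from near, since the held blank would block that view later.

Emit:
send_rows([
  [9.18,[1.3,3.6,-0.3],[0,0,0]],
  [9.18,[1.3,3.6,-0.3],[0,0,0]],
  [9.18,[1.3,3.6,-0.3],[0,0,0]],
  [9.18,[1.3,3.6,-0.3],[0,0,0]],
  [9.18,[1.3,3.6,0],[0,0,0]],
])

```text
clock: 5.9
position: [0.4554, 0.0115, 0.1893]
ee_rot: [-3.09, -0.566, 0.003]
force: [-0.6, 0.9, 0.0]
width: 0.999
gripper_force: 0.0
```

Emit:
send_rows([
  [9.18,[1.3,3.6,0],[0,0,0]],
  [9.18,[1.3,3.6,0],[0,0,0]],
  [9.18,[1.3,3.8,0],[0,0,0]],
  [9.18,[0,0,0],[0,0,0.09]],
  [9.18,[0,0,0],[0,0,0.09]],
])

```text
clock: 6.4
position: [0.5302, -0.0775, 0.1881]
ee_rot: [-3.129, -0.276, 0.006]
force: [0.0, 0.4, -0.1]
width: 1.001
gripper_force: 0.0
```

Emit:
send_rows([
  [9.18,[0,0,0],[0,0,0.09]],
  [9.18,[0,0,0],[0,0,0.09]],
  [9.18,[0,0,0],[0,0,0]],
  [9.18,[0,0,0],[0,0,0]],
  [9.18,[0,0,0],[0,0,0]],
])

```text
clock: 6.9
position: [0.53, -0.0762, 0.1899]
ee_rot: [-3.141, -0.006, 0.002]
force: [0.1, -0.6, -0.1]
width: 1.002
gripper_force: 0.0
```

```bash
python3 -c "
from h import *
look('wrist',.026,300,save='pics/w3.png')
look('top',.014,60,lambda c:c[0][0]<260 and c[0][1]>150)
go(.432,.198,.19,21.3)"
```

```text
wrist red [322.0, 156.0] [552.4, -77.5] [26.0, 59.0] 0.3
wrist both [463.0, 314.0] [380.7, -233.4] [38.9, 38.6] 0.3
wrist both [42.0, 222.0] [479.8, 206.5] [43.8, 58.3] 21.3
wrist both [618.0, 194.0] [508.5, -368.4] [134.4, 48.3] 14.5
wrist both [325.0, 88.0] [610.5, -81.5] [143.2, 72.1] 1.6
top red [210.0, 303.0] [381.3, 177.0] [26.5, 58.9] 22.0
top both [201.0, 279.0] [433.6, 197.8] [139.0, 59.4] 21.7
t 7.0 pos [ 0.5301 -0.0763  0.1902] hd 0.18 tilt [-0.03  0.  ] w 1.001 gf 0.0 F [-0.7  0.1  0.7]
shift cm [ -9.73 -27.46   0.03] turn -0.3687
```

View pics/w3.png

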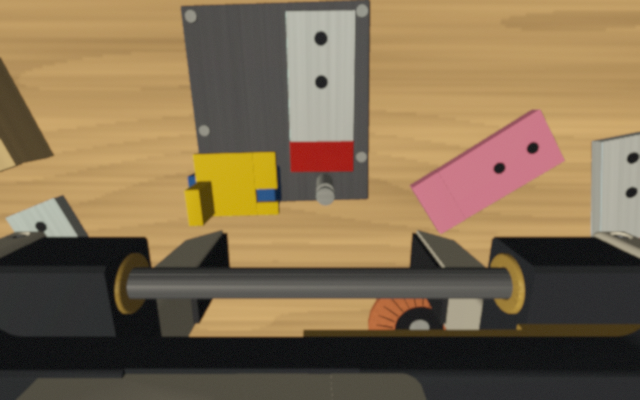

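The view shows blank C alone in the jig, its red end at (322,157), with the stud below it and the keeper parked at the left. I'm computing C's centre from restricted masks.

```bash
python3 -c "
from h import *
for n,f,(u0,u1,v0,v1) in(('wrist','w3',(280,357,9,175)),('top','top0',(309,342,160,231))):
    p=arm.camera_params(n);im=cv2.imread(f'pics/{f}.png')[:,:,::-1].copy()
    r,w,y=masks(im);m=cv2.morphologyEx(r|w,cv2.MORPH_CLOSE,np.ones((7,7)));k=np.zeros_like(m);k[v0:v1,u0:u1]=1
    m=cv2.morphologyEx(m*k,cv2.MORPH_OPEN,np.ones((15,15)))
    for c in comps(m,p,.026,300): print(n,*[np.array(v).tolist() for v in c])
"
```

```text
wrist [321.0, 89.0] [609.2, -76.5] [139.9, 60.8] 0.8 [[538.7999877929688, -47.099998474121094], [539.7000122070312, -107.9000015258789], [679.5999755859375, -105.80000305175781], [678.7000122070312, -45.099998474121094]]
top [326.0, 198.0] [609.5, -76.9] [140.9, 59.2] 0.8 [[538.5999755859375, -48.29999923706055], [539.5, -107.5999984741211], [680.4000244140625, -105.5], [679.5, -46.29999923706055]]
```

Emit:
send_rows([
  [9.18,[-1,-3,0],[0,0,-0.092]],
  [9.18,[-1.5,-2.9,0],[0,0,-0.092]],
  [9.18,[-1.8,-2.8,0],[0,0,-0.092]],
  [9.18,[-2.1,-2.6,0],[0,0,-0.092]],
  [9.18,[-2.1,-2.6,0],[0,0,0]],
])

```text
clock: 7.5
position: [0.4225, 0.0423, 0.1906]
ee_rot: [-3.086, -0.585, -0.001]
force: [-0.1, 1.1, -0.2]
width: 1.0
gripper_force: 0.0
```

Emit:
send_rows([
  [9.18,[-2.1,-2.6,0],[0,0,0]],
  [9.18,[-2.1,-2.6,0],[0,0,0]],
  [9.18,[-2.1,-2.6,0],[0,0,0]],
  [9.18,[-2.1,-2.6,0],[0,0,0]],
  [9.18,[0,0,0],[0,0,0]],
])

```text
clock: 8.0
position: [0.3044, 0.1089, 0.1906]
ee_rot: [3.086, 0.584, -0.001]
force: [0.9, -0.7, -0.4]
width: 1.0
gripper_force: 0.0
```

```bash
python3 -c "
from h import *
go(.4325,.198,.006,21.5)"
```

```text
t 8.0 pos [0.3044 0.1089 0.1906] hd 21.45 tilt [-0.02 -0.07] w 1.0 gf 0.0 F [ 0.9 -0.7 -0.4]
shift cm [15.2  -3.63 18.44] turn -0.0008
```

Emit:
send_rows([
  [9.18,[3.8,-0.9,0],[0,0,0]],
  [9.18,[3.8,-0.9,1.5],[0,0,0]],
  [9.18,[3.8,-0.9,2],[0,0,0]],
  [9.18,[3.8,-0.9,3],[0,0,0]],
  [9.18,[0,0,3.5],[0,0,0]],
])

```text
clock: 8.5
position: [0.4416, 0.2, 0.09]
ee_rot: [-3.084, -0.577, -0.009]
force: [0.1, -0.3, -1.5]
width: 0.998
gripper_force: 0.0
```

Emit:
send_rows([
  [9.18,[0,0,3.4],[0,0,0]],
  [9.18,[0,0,2.5],[0,0,0]],
  [9.18,[0,0,1.5],[0,0,0]],
  [9.18,[0,0,0.6],[0,0,0]],
  [9.18,[0,0,0.3],[0,0,0]],
])

```text
clock: 9.0
position: [0.4365, 0.1962, 0.0072]
ee_rot: [3.088, 0.578, -0.001]
force: [-0.3, 0.0, -0.0]
width: 0.997
gripper_force: 0.0
```

Emit:
send_rows([
  [9.18,[0,0,0],[0,0,0]],
  [4,[0,0,0],[0,0,0]],
  [4,[0,0,0],[0,0,0]],
  [4,[0,0,0],[0,0,0]],
  [4,[0,0,0],[0,0,0]],
], force=30)

```text
clock: 9.5
position: [0.4364, 0.1965, 0.008]
ee_rot: [-3.088, -0.577, -0.001]
force: [-0.3, 2.9, 1.8]
width: 0.701
gripper_force: 1.4
```

Emit:
send_rows([
  [4,[0,0,0],[0,0,0]],
  [4,[0,0,-3],[0,0,0]],
  [4,[0,0,-4],[0,0,0]],
  [4,[0,0,-4],[0,0,0]],
  [4,[0,0,-2],[0,0,0]],
])

```text
clock: 10.0
position: [0.4368, 0.1968, 0.1403]
ee_rot: [-3.087, -0.577, -0.004]
force: [0.8, -0.6, -3.2]
width: 0.649
gripper_force: 30.0
```

```bash
python3 -c "
from h import *
go(.6093,-.0767,.14,0.8)"
```

```text
t 10.0 pos [0.4368 0.1968 0.1403] hd 21.19 tilt [0.14 0.06] w 0.649 gf 30.0 F [ 0.8 -0.6 -3.2]
shift cm [ 6.2  31.73  0.05] turn 0.3559
```

Emit:
send_rows([
  [4,[0.5,2.5,0],[0,0,0]],
  [4,[0.8,4,0],[0,0,0]],
  [4,[0.8,4,0],[0,0,0]],
  [4,[0.8,4,0],[0,0,0]],
  [4,[0.8,4,0],[0,0,0]],
])

```text
clock: 10.5
position: [0.5376, 0.0353, 0.1372]
ee_rot: [3.088, 0.577, -0.002]
force: [-0.1, 0.7, -3.5]
width: 0.646
gripper_force: 30.0
```

Emit:
send_rows([
  [4,[0.8,4,0],[0,0,0]],
  [4,[0.8,4,0],[0,0,0]],
  [4,[0.5,3.2,0],[0,0,0]],
  [4,[0.4,2,0],[0,0,0.06]],
  [4,[0,0,0],[0,0,0.08]],
])

```text
clock: 11.0
position: [0.609, -0.0816, 0.1364]
ee_rot: [3.121, 0.348, -0.002]
force: [0.6, 0.4, -2.7]
width: 0.65
gripper_force: 30.0
```

Emit:
send_rows([
  [4,[0,0,0],[0,0,0.08]],
  [4,[0,0,0],[0,0,0.08]],
  [4,[0,0,0],[0,0,0.056]],
  [4,[0,0,0],[0,0,0]],
  [4,[0,0,0],[0,0,0]],
])

```text
clock: 11.5
position: [0.6081, -0.0769, 0.1372]
ee_rot: [3.141, 0.024, -0.002]
force: [-0.2, -0.4, -2.9]
width: 0.648
gripper_force: 30.0
```

```bash
python3 -c "
from h import *
look('top',.146,60,lambda c:c[0][0]<440 and c[0][1]>120, save='pics/t4.png')
look('wrist',.146,300)
go(.6093,-.0767,.10,0.8)"
```

```text
wrist both [415.0, 314.0] [577.5, -125.4] [18.2, 12.1] 0.8
wrist both [315.0, 313.0] [576.6, -74.1] [18.1, 64.5] 1.0
wrist both [615.0, 285.0] [594.4, -219.4] [61.8, 31.4] 15.1
wrist both [328.0, 187.0] [642.8, -80.3] [80.0, 69.8] 2.1
t 11.6 pos [ 0.6083 -0.0769  0.1373] hd 0.87 tilt [-0.04 -0.  ] w 0.647 gf 30.0 F [-0.3  0.1 -3.8]
shift cm [ 0.11 -0.01  3.73] turn 0.0012
```

View pics/t4.png

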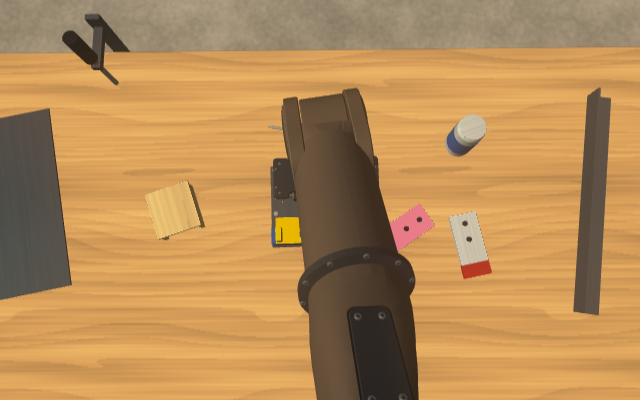

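The arm hides the jig from the top camera, so I'm using the wrist camera to check the held blank.

```bash
python3 -c "
from h import *
p=arm.camera_params('wrist');im=arm.get_image('wrist');cv2.imwrite('pics/w5.png',im[:,:,::-1])
s=arm.observe()['position'];z=s[2]-.008+.014
for dx in(70,66,62): print(dx,proj(p,[[s[0]+dx/1e3,s[1]+dy,z] for dy in(-.03,.03)]).round(1).tolist())
print(proj(p,[[.609+.07,-.0767+.001+dy,.026] for dy in(-.03,.03)]).round(1).tolist())"
```

```text
70 [[392.0, 108.8], [254.9, 106.4]]
66 [[391.3, 118.2], [255.2, 115.8]]
62 [[390.6, 127.4], [255.5, 125.1]]
[[359.1, 105.4], [281.2, 104.0]]
```

View pics/w5.png

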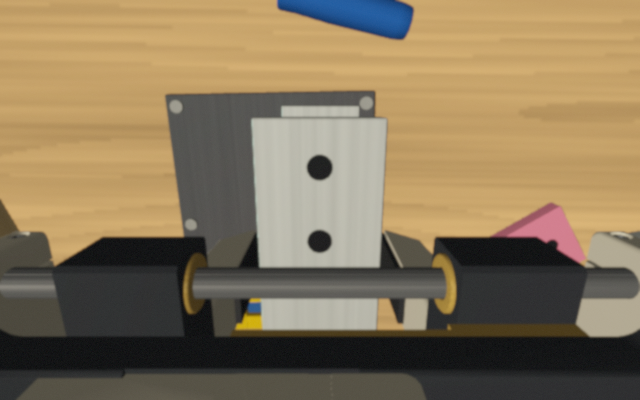

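Emit:
send_rows([
  [4,[0.47,0,1.5],[0,0,0]],
  [4,[0,0,2.5],[0,0,0]],
  [4,[0,0,3],[0,0,0]],
  [4,[0,0,2],[0,0,0]],
  [4,[0,0,0.7],[0,0,0]],
])

```text
clock: 12.15
position: [0.6114, -0.0768, 0.0372]
ee_rot: [-3.141, -0.022, 0.007]
force: [0.4, 0.4, -3.0]
width: 0.649
gripper_force: 30.0
```

Emit:
send_rows([
  [4,[0,0,0],[0,0,0]],
  [4,[0,0,0],[0,0,0]],
  [4,[0,0,0],[0,0,0]],
])

```text
clock: 12.45
position: [0.6143, -0.0768, 0.0418]
ee_rot: [3.141, 0.022, 0.003]
force: [0.2, -0.3, -2.9]
width: 0.651
gripper_force: 30.0
```

```bash
python3 -c "
from h import *
p=arm.camera_params('wrist');im=arm.get_image('wrist');cv2.imwrite('pics/w6.png',im[:,:,::-1])
s=arm.observe()['position'];z=s[2]-.008+.014
g=cv2.cvtColor(im,cv2.COLOR_RGB2GRAY).astype(int)
for u in(280,300,340,355): print(u,[(v,g[v,u]) for v in range(40,200) if abs(g[v+1,u]-g[v-1,u])>25])
for dx in(65,70): print(dx,proj(p,[[s[0]+dx/1e3,s[1],z]]).round(1).tolist())
print('C',proj(p,[[.6787,-.0757,.026]]).round(1),proj(p,[[.6787,-.0757,.012]]).round(1))
go(.6131,-.0768,.034,.9)"
```

```text
280 [(96, np.int64(162)), (97, np.int64(136)), (98, np.int64(102)), (117, np.int64(118)), (118, np.int64(157)), (119, np.int64(182))]
300 [(96, np.int64(158)), (97, np.int64(129)), (98, np.int64(97)), (117, np.int64(117)), (118, np.int64(153)), (119, np.int64(179))]
340 [(95, np.int64(160)), (96, np.int64(133)), (97, np.int64(97)), (116, np.int64(94)), (117, np.int64(117)), (118, np.int64(156)), (119, np.int64(182))]
355 [(95, np.int64(150)), (96, np.int64(119)), (97, np.int64(93)), (117, np.int64(117)), (118, np.int64(152)), (119, np.int64(177))]
65 [[323.1, 119.6]]
70 [[323.3, 107.9]]
C [[320.4 118.6]] [[320.3 117.5]]
t 12.5 pos [ 0.6142 -0.0768  0.0418] hd 0.79 tilt [ 0.12 -0.01] w 0.646 gf 30.0 F [-0.1  0.5 -3.3]
shift cm [-0.11 -0.    0.78] turn -0.002
```

Emit:
send_rows([
  [4,[-0.08,0,0.4],[0,0,0]],
  [4,[0,0,0.3],[0,0,0]],
  [4,[0,0,0],[0,0,0]],
  [4,[0,0,0],[0,0,0]],
])

```text
clock: 12.9
position: [0.6126, -0.0769, 0.034]
ee_rot: [3.141, 0.021, 0.001]
force: [-1.4, -0.2, 3.0]
width: 0.652
gripper_force: 30.0
```

```bash
python3 -c "
from h import *
go(.6131,-.0768,.034,.9)"
```

```text
t 12.9 pos [ 0.6126 -0.0769  0.034 ] hd 0.78 tilt [ 0.03 -0.01] w 0.652 gf 30.0 F [-1.4 -0.2  3. ]
shift cm [ 0.05 -0.01 -0.  ] turn -0.0021
```

Emit:
send_rows([
  [9.18,[0,0,0],[0,0,0]],
  [9.18,[0,0,0],[0,0,0]],
  [9.18,[0,0,0],[0,0,0]],
  [9.18,[0,0,0],[0,0,0]],
  [9.18,[0,0,-3],[0,0,0]],
])

```text
clock: 13.4
position: [0.6096, -0.0769, 0.0604]
ee_rot: [-3.141, -0.022, 0.011]
force: [0.8, -0.6, -0.3]
width: 0.986
gripper_force: 0.0
```

Emit:
send_rows([
  [9.18,[0,0,-5],[0,0,0]],
  [9.18,[0,0,-5],[0,0,0]],
  [9.18,[-4,0,-2.5],[0,0,0]],
  [9.18,[-4,0,0],[0,0,0]],
  [9.18,[0,0,0],[0,0,0]],
])

```text
clock: 13.9
position: [0.5276, -0.0783, 0.189]
ee_rot: [3.14, 0.021, -0.004]
force: [-0.0, 0.1, -1.1]
width: 0.995
gripper_force: 0.0
```

```bash
cat >> h.py <<'E'
def pile(z,save):
    arm.get_image('wrist')
    p=arm.camera_params('wrist');im=arm.get_image('wrist');cv2.imwrite(save,im[:,:,::-1])
    r,w,y=masks(im);m=cv2.morphologyEx(r|w,cv2.MORPH_CLOSE,np.ones((7,7)));k=np.zeros_like(m)
    q=proj(p,[[.53,-.115,z],[.53,-.04,z],[.69,-.115,z],[.69,-.04,z]]);u0,v0=q.min(0).astype(int).clip(0);u1,v1=q.max(0).astype(int)
    k[v0:v1,u0:u1]=1
    m=cv2.morphologyEx(m*k,cv2.MORPH_OPEN,np.ones((21,21)))
    for mm in(m,r*k):
        for c in comps(mm,p,z,300): print(*[np.array(v).tolist() for v in c])
E
python3 -c "
from h import *
pile(.040,'pics/w7.png')
go(.505,-.393,.14,11.7)"
```

```text
[318.0, 88.0] [609.6, -75.8] [139.6, 60.6] 0.9 [[539.2999877929688, -46.599998474121094], [540.2000122070312, -107.19999694824219], [679.7999877929688, -105.0999984741211], [678.9000244140625, -44.400001525878906]]
[319.0, 159.0] [552.2, -77.2] [26.8, 59.1] 0.9 [[538.4000244140625, -47.79999923706055], [539.2999877929688, -106.9000015258789], [566.0999755859375, -106.5], [565.2000122070312, -47.400001525878906]]
t 14.0 pos [ 0.5321 -0.0782  0.189 ] hd 0.76 tilt [ 0.04 -0.04] w 0.999 gf 0.0 F [ 0.9 -0.4  0. ]
shift cm [-3.13 31.44  4.92] turn -0.1909
```

View pics/w7.png

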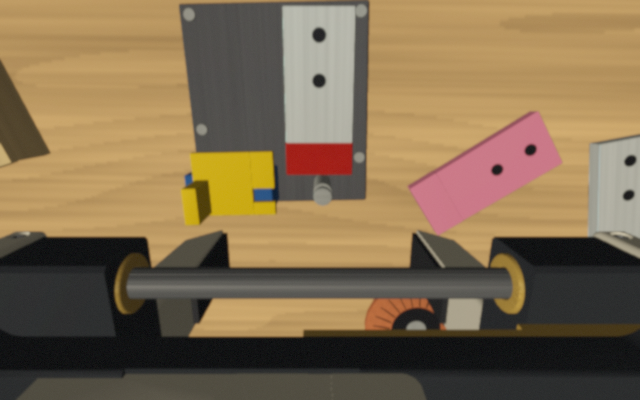

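Blank B lies flush on C: centre (609.6,−75.8) against C's (609.2,−76.5). Next is blank A.

Emit:
send_rows([
  [9.18,[-0.4,4,0],[0,0,0]],
  [9.18,[-0.4,4,0],[0,0,0]],
  [9.18,[-0.4,4,0],[0,0,0]],
  [9.18,[-0.4,4,0],[0,0,0]],
  [9.18,[-0.4,4,0],[0,0,0]],
])

```text
clock: 14.5
position: [0.5162, -0.2801, 0.1882]
ee_rot: [-3.141, -0.022, -0.001]
force: [1.1, -0.8, -0.3]
width: 1.001
gripper_force: 0.0
```

Emit:
send_rows([
  [9.18,[-0.4,4,0],[0,0,0]],
  [9.18,[-0.4,4,0],[0,0,0]],
  [9.18,[-0.3,3.6,0],[0,0,-0.095]],
  [9.18,[0,0,2],[0,0,-0.096]],
  [9.18,[0,0,3],[0,0,0]],
])

```text
clock: 15.0
position: [0.5074, -0.3972, 0.1386]
ee_rot: [3.123, 0.322, 0.005]
force: [0.4, -0.6, -0.8]
width: 1.003
gripper_force: 0.0
```

```bash
python3 -c "
from h import *
arm.get_image('top');arm.get_image('top')
look('wrist',.014,300)
go(.5055,-.3945,.0075,11.7)"
```

```text
wrist red [322.0, 251.0] [449.0, -406.6] [26.3, 58.4] 11.9
wrist both [463.0, 314.0] [413.7, -550.2] [32.6, 32.1] 12.0
wrist both [620.0, 241.0] [515.0, -662.4] [48.8, 13.5] 76.9
wrist both [322.0, 184.0] [504.2, -394.8] [139.3, 60.5] 11.8
t 15.15 pos [ 0.5053 -0.3938  0.1364] hd 11.72 tilt [-0.19  0.16] w 0.999 gf 0.0 F [ 0.3 -0.6 -0.3]
shift cm [ 0.04  0.11 12.89] turn 0.0004
```

Emit:
send_rows([
  [9.18,[-0.05,0.1,4],[0,0,0]],
  [9.18,[0,0,4],[0,0,0]],
  [9.18,[0,0,3],[0,0,0]],
  [9.18,[0,0,1.4],[0,0,0]],
  [9.18,[0,0,0.6],[0,0,0]],
])

```text
clock: 15.65
position: [0.5061, -0.3953, 0.0084]
ee_rot: [-3.125, -0.321, 0.0]
force: [-0.5, -0.3, 0.3]
width: 0.997
gripper_force: 0.0
```

Emit:
send_rows([
  [9.18,[0,0,0],[0,0,0]],
  [9.18,[0,0,0],[0,0,0]],
  [4,[0,0,0],[0,0,0]],
  [4,[0,0,0],[0,0,0]],
  [4,[0,0,0],[0,0,0]],
])

```text
clock: 16.15
position: [0.5058, -0.3957, 0.0093]
ee_rot: [3.124, 0.321, 0.001]
force: [0.3, -0.6, -0.4]
width: 0.787
gripper_force: 0.0
```

Emit:
send_rows([
  [4,[0,0,0],[0,0,0]],
  [4,[0,0,0],[0,0,0]],
  [4,[0,0,0],[0,0,0]],
])

```text
clock: 16.45
position: [0.5055, -0.3954, 0.0088]
ee_rot: [3.125, 0.321, 0.0]
force: [-0.5, 0.4, 2.7]
width: 0.65
gripper_force: 30.0
```

Emit:
send_rows([
  [4,[0,0,-2],[0,0,0]],
  [4,[0,0,-4],[0,0,0]],
  [4,[0,0,-4],[0,0,0]],
  [4,[0,0,-3],[0,0,0]],
  [4,[0,0,0],[0,0,0]],
])

```text
clock: 16.95
position: [0.5078, -0.3966, 0.1431]
ee_rot: [3.121, 0.32, 0.009]
force: [0.6, -0.4, -1.9]
width: 0.646
gripper_force: 30.0
```

```bash
python3 -c "
from h import *
go(.610,-.0765,.14,0.8)"
```

```text
t 16.95 pos [ 0.5078 -0.3966  0.1431] hd 11.73 tilt [ 0.35 -0.23] w 0.646 gf 30.0 F [ 0.6 -0.4 -1.9]
shift cm [ 16.51 -29.27   0.25] turn 0.1907
```

Emit:
send_rows([
  [4,[1.3,-2.4,0],[0,0,0]],
  [4,[2.2,-3.8,0],[0,0,0]],
  [4,[2.2,-3.8,0],[0,0,0]],
  [4,[2.2,-3.8,0],[0,0,0]],
  [4,[2.2,-3.8,0],[0,0,0]],
])

```text
clock: 17.45
position: [0.5679, -0.2007, 0.1371]
ee_rot: [-3.124, -0.321, 0.003]
force: [1.1, -0.8, -2.7]
width: 0.644
gripper_force: 30.0
```

Emit:
send_rows([
  [4,[2.2,-3.8,0],[0,0,0]],
  [4,[2.2,-3.8,0],[0,0,0]],
  [4,[1.3,-2.6,0],[0,0,0]],
  [4,[0.7,-1.4,0],[0,0,0.06]],
  [4,[0,0,0],[0,0,0.07]],
])

```text
clock: 17.95
position: [0.6074, -0.0716, 0.137]
ee_rot: [-3.137, -0.121, 0.003]
force: [0.3, -0.2, -2.6]
width: 0.647
gripper_force: 30.0
```

Emit:
send_rows([
  [4,[0,0,0],[0,0,0.06]],
  [4,[0,0,0],[0,0,0]],
  [4,[0,0,0],[0,0,0]],
  [4,[0,0,0],[0,0,0]],
])

```text
clock: 18.35
position: [0.6073, -0.0761, 0.138]
ee_rot: [-3.141, -0.025, 0.001]
force: [0.3, -0.7, -2.8]
width: 0.644
gripper_force: 30.0
```

```bash
cat >> h.py <<'E'
def held(dz=.0085,f='pics/h.png'):
    arm.get_image('top')
    p=arm.camera_params('wrist');s=arm.observe()['position'];im=arm.get_image('wrist');cv2.imwrite(f,im[:,:,::-1])
    z=s[2]-dz+.014
    g=cv2.cvtColor(im,cv2.COLOR_RGB2GRAY).astype(int)
    for u in(270,290,340,355):
        e=[v for v in range(60,180) if abs(g[v+1,u]-g[v-1,u])>25]
        print(u,e,'far edge dx if held',[(1000*(ray(p,[[u,v]],z)[0][0]-s[0])).round(1) for v in e])
    # width at 90% of length
    for dx in(.045,.06):
        v=int(proj(p,[[s[0]+dx,s[1],z]])[0,1]); row=g[v]
        e=[u for u in range(220,420) if abs(row[u+1]-row[u-1])>25]
        print('row',v,[(u,(1000*(ray(p,[[u,v]],z)[0][1]-s[1])).round(1)) for u in e])
E
python3 -c "
from h import *
held()
go(.610,-.0765,.14,0.8)"
```

```text
270 [90, 91, 92, 110, 111, 112] far edge dx if held [np.float64(77.0), np.float64(76.6), np.float64(76.2), np.float64(68.6), np.float64(68.2), np.float64(67.8)]
290 [89, 90, 91, 103, 104, 105, 106, 110] far edge dx if held [np.float64(77.6), np.float64(77.2), np.float64(76.8), np.float64(71.8), np.float64(71.3), np.float64(70.9), np.float64(70.5), np.float64(68.8)]
340 [88, 89, 90, 103, 104, 105, 106, 112] far edge dx if held [np.float64(78.4), np.float64(78.0), np.float64(77.6), np.float64(72.1), np.float64(71.7), np.float64(71.3), np.float64(70.9), np.float64(68.3)]
355 [88, 89, 90, 103, 104, 105, 106, 109, 110, 112] far edge dx if held [np.float64(78.5), np.float64(78.1), np.float64(77.7), np.float64(72.3), np.float64(71.8), np.float64(71.4), np.float64(71.0), np.float64(69.7), np.float64(69.3), np.float64(68.4)]
row 164 [(252, np.float64(32.3)), (253, np.float64(31.8)), (254, np.float64(31.4)), (255, np.float64(30.9)), (306, np.float64(7.5)), (307, np.float64(7.1)), (308, np.float64(6.6)), (309, np.float64(6.2)), (330, np.float64(-3.5)), (331, np.float64(-3.9)), (332, np.float64(-4.4)), (333, np.float64(-4.9)), (383, np.float64(-27.8))]
row 130 [(250, np.float64(32.7)), (251, np.float64(32.2)), (252, np.float64(31.8)), (253, np.float64(31.3)), (385, np.float64(-27.7))]
t 18.45 pos [ 0.6075 -0.0762  0.1383] hd 0.87 tilt [-0.02  0.  ] w 0.65 gf 30.0 F [ 0.6  0.5 -1.4]
shift cm [ 0.25  0.04 -0.17] turn 0.0012
```

Emit:
send_rows([
  [4,[0.25,0.1,1.5],[0,0,0]],
  [4,[0,0,2.5],[0,0,0]],
  [4,[0,0,2.5],[0,0,0]],
  [4,[0,0,1.3],[0,0,0]],
  [4,[0,0,0.5],[0,0,0]],
])

```text
clock: 18.95
position: [0.6091, -0.077, 0.0535]
ee_rot: [-3.141, -0.023, 0.005]
force: [0.4, 0.2, -2.0]
width: 0.645
gripper_force: 30.0
```

Emit:
send_rows([
  [4,[0,0,0],[0,0,0]],
  [4,[0,0,0],[0,0,0]],
  [4,[0,0,0],[0,0,0]],
])

```text
clock: 19.25
position: [0.6111, -0.0769, 0.0567]
ee_rot: [3.141, 0.023, 0.003]
force: [-0.3, -0.5, -2.9]
width: 0.648
gripper_force: 30.0
```

```bash
python3 -c "
from h import *
held()
go(.610,-.0772,.0488,0.8)"
```

```text
270 [91, 92, 93, 110, 111, 112, 113] far edge dx if held [np.float64(76.6), np.float64(76.2), np.float64(75.8), np.float64(68.6), np.float64(68.2), np.float64(67.8), np.float64(67.4)]
290 [90, 91, 92, 110, 111, 112, 113] far edge dx if held [np.float64(77.2), np.float64(76.8), np.float64(76.4), np.float64(68.8), np.float64(68.4), np.float64(67.9), np.float64(67.5)]
340 [90, 91, 92, 110, 111, 112] far edge dx if held [np.float64(77.6), np.float64(77.1), np.float64(76.7), np.float64(69.1), np.float64(68.7), np.float64(68.3)]
355 [89, 90, 91, 110, 111, 112] far edge dx if held [np.float64(78.1), np.float64(77.7), np.float64(77.2), np.float64(69.3), np.float64(68.8), np.float64(68.4)]
row 163 [(252, np.float64(32.2)), (253, np.float64(31.8)), (254, np.float64(31.3)), (305, np.float64(7.9)), (306, np.float64(7.5)), (307, np.float64(7.0)), (308, np.float64(6.5)), (330, np.float64(-3.5)), (331, np.float64(-4.0)), (332, np.float64(-4.5)), (333, np.float64(-4.9)), (383, np.float64(-27.9)), (384, np.float64(-28.3)), (385, np.float64(-28.8)), (393, np.float64(-32.5)), (394, np.float64(-32.9)), (395, np.float64(-33.4))]
row 130 [(250, np.float64(32.6)), (251, np.float64(32.1)), (252, np.float64(31.7)), (253, np.float64(31.3)), (385, np.float64(-27.8)), (386, np.float64(-28.2)), (387, np.float64(-28.7)), (394, np.float64(-31.8)), (395, np.float64(-32.2)), (396, np.float64(-32.7)), (397, np.float64(-33.1))]
t 19.35 pos [ 0.6108 -0.0769  0.0565] hd 0.84 tilt [ 0.09 -0.01] w 0.648 gf 30.0 F [ 0.2  0.4 -2.8]
shift cm [-0.08  0.03  0.77] turn 0.0007
```

Emit:
send_rows([
  [4,[-0.07,0,0.4],[0,0,0]],
  [4,[0,0,0.3],[0,0,0]],
  [4,[0,0,0],[0,0,0]],
  [4,[0,0,0.05],[0,0,0]],
  [4,[0,0,0],[0,0,0]],
])

```text
clock: 19.85
position: [0.6095, -0.077, 0.0487]
ee_rot: [3.141, 0.023, 0.0]
force: [-2.9, -0.5, 7.3]
width: 0.643
gripper_force: 30.0
```

Contact made, so I'm releasing, then backing off to look.

Emit:
send_rows([
  [9.18,[0,0,0],[0,0,0]],
  [9.18,[0,0,0],[0,0,0]],
  [9.18,[0,0,0],[0,0,0]],
  [9.18,[0,0,0],[0,0,0]],
  [9.18,[0,0,-3],[0,0,0]],
])

```text
clock: 20.35
position: [0.6067, -0.0769, 0.0749]
ee_rot: [-3.141, -0.023, 0.011]
force: [-0.1, -0.1, 0.3]
width: 0.988
gripper_force: 0.0
```

Emit:
send_rows([
  [9.18,[0,0,-4],[0,0,0]],
  [9.18,[0,0,-4],[0,0,0]],
  [9.18,[-4,0,-3],[0,0,0]],
  [9.18,[-4,0,0],[0,0,0]],
  [9.18,[0,0,0],[0,0,0]],
])

```text
clock: 20.85
position: [0.5247, -0.0785, 0.1885]
ee_rot: [3.14, 0.023, -0.004]
force: [0.1, -0.5, 0.2]
width: 1.001
gripper_force: 0.0
```

```bash
python3 -c "
from h import *
pile(.054,'pics/w8.png')
p=arm.camera_params('wrist');im=cv2.imread('pics/w8.png')[:,:,::-1].copy()
r,w,y=masks(im)
for z in(.06,.092):
  for c in comps(y,p,z,100): print('yel',z,*[np.array(v).tolist() for v in c])
go(.525,-.0,.19,0.8)"
```

```text
[320.0, 82.0] [608.1, -79.0] [136.5, 66.8] 0.9 [[539.4000244140625, -46.599998474121094], [540.4000244140625, -113.4000015258789], [676.9000244140625, -111.30000305175781], [675.7999877929688, -44.5]]
[319.0, 158.0] [552.5, -77.1] [27.2, 59.3] 0.9 [[538.5, -47.70000076293945], [539.4000244140625, -107.0], [566.5999755859375, -106.5], [565.7000122070312, -47.29999923706055]]
yel 0.06 [190.0, 202.0] [514.7, 36.7] [33.3, 12.2] 2.0 [[497.8999938964844, 42.20000076293945], [498.29998779296875, 30.0], [531.5999755859375, 31.200000762939453], [531.2000122070312, 43.400001525878906]]
yel 0.06 [237.0, 180.0] [535.1, -3.1] [55.2, 69.9] 2.0 [[506.29998779296875, 30.899999618530273], [508.79998779296875, -39.0], [564.0, -37.0], [561.5, 32.79999923706055]]
yel 0.092 [190.0, 202.0] [524.3, 24.1] [29.6, 10.9] 2.0 [[509.29998779296875, 29.0], [509.70001220703125, 18.200000762939453], [539.2999877929688, 19.200000762939453], [538.9000244140625, 30.100000381469727]]
yel 0.092 [237.0, 180.0] [542.5, -11.2] [49.1, 62.1] 2.0 [[516.7999877929688, 19.0], [519.0, -43.20000076293945], [568.0999755859375, -41.400001525878906], [565.9000244140625, 20.700000762939453]]
t 20.95 pos [ 0.5291 -0.0784  0.1885] hd 0.82 tilt [ 0.04 -0.03] w 1.002 gf 0.0 F [ 0.9 -1.  -0.4]
shift cm [-0.3  -7.84 -0.16] turn 0.0004
```

View pics/w8.png

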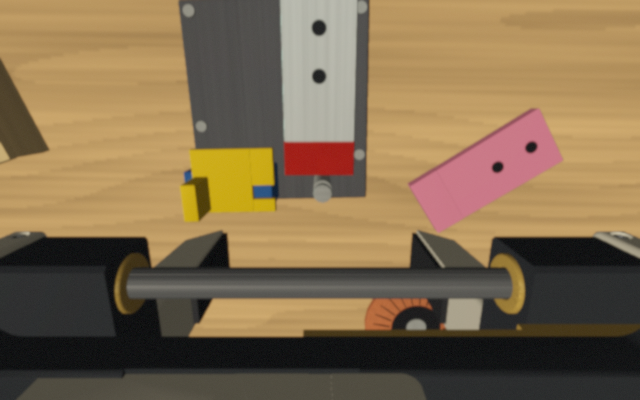

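The pile is flush: the red patch centres of the three layers agree within 0.5 mm. The keeper tab top is at (190,202) px, which gives world (0.524, 0.024), about 52 mm from home. Next I pinch it.

Emit:
send_rows([
  [4.5,[-0.3,-2.5,0],[0,0,-0.02]],
  [4.5,[0,-4,0],[0,0,0]],
  [4.5,[0,-2.8,0],[0,0,0]],
  [4.5,[0,-1,0],[0,0,0]],
  [4.5,[0,0,1.5],[0,0,0]],
], force=15)

```text
clock: 21.45
position: [0.5256, 0.0274, 0.1742]
ee_rot: [-3.14, -0.06, -0.006]
force: [-0.3, -0.1, -0.2]
width: 0.616
gripper_force: 0.0
```

Emit:
send_rows([
  [4.5,[0,0,3],[0,0,0]],
  [4.5,[0,0,3.5],[0,0,0]],
  [4.5,[0,0,1],[0,0,0]],
  [4.5,[0,0,0],[0,0,0]],
  [4.5,[0,0,0],[0,0,0]],
])

```text
clock: 21.95
position: [0.5245, 0.0248, 0.0989]
ee_rot: [-3.141, -0.054, -0.002]
force: [0.2, -1.3, 0.1]
width: 0.491
gripper_force: 0.0
```

```bash
python3 -c "
from h import *
go(.5243,.0245,.067,2)"
```

```text
t 21.95 pos [0.5245 0.0248 0.0989] hd 1.97 tilt [0.06 0.01] w 0.491 gf 0.0 F [ 0.2 -1.3  0.1]
shift cm [-0.02  0.03  3.19] turn -0.0005
```

Emit:
send_rows([
  [4.5,[0,0,1.2],[0,0,0]],
  [4.5,[0,0,1.2],[0,0,0]],
  [4.5,[0,0,0.5],[0,0,0]],
  [4.5,[0,0,0],[0,0,0]],
  [1,[0,0,0],[0,0,0]],
])

```text
clock: 22.45
position: [0.5234, 0.0249, 0.069]
ee_rot: [3.141, 0.055, -0.0]
force: [-0.1, -0.3, -0.4]
width: 0.446
gripper_force: 0.0
```

Emit:
send_rows([
  [0.6,[0,0,0],[0,0,0]],
  [0.6,[0,0,0],[0,0,0]],
  [0.6,[0,0,0],[0,0,0]],
  [0.6,[0,0,0],[0,0,0]],
  [0.6,[0,0,0],[0,0,0]],
])

```text
clock: 22.95
position: [0.5236, 0.0245, 0.0693]
ee_rot: [3.141, 0.054, 0.001]
force: [-0.5, -1.2, 2.9]
width: 0.127
gripper_force: 15.0
```

Emit:
send_rows([
  [0.6,[0,0.7,0],[0,0,0]],
  [0.6,[0,1,0],[0,0,0]],
  [0.6,[0,1,0],[0,0,0]],
  [0.6,[0,1,0],[0,0,0]],
  [0.6,[0,0.7,0],[0,0,0]],
])

```text
clock: 23.45
position: [0.5251, -0.0207, 0.0693]
ee_rot: [3.141, 0.053, 0.001]
force: [-0.7, 3.1, 4.2]
width: 0.135
gripper_force: 15.0
```

Emit:
send_rows([
  [0.6,[0,0.3,0],[0,0,0]],
  [0.6,[0,0.2,0],[0,0,0]],
  [0.6,[0,0.1,0],[0,0,0]],
  [0.6,[0,0.1,0],[0,0,0]],
])

```text
clock: 23.85
position: [0.5253, -0.0272, 0.0693]
ee_rot: [3.141, 0.053, 0.001]
force: [-0.8, 1.4, 6.0]
width: 0.133
gripper_force: 15.0
```

Emit:
send_rows([
  [0.6,[0,0.1,0],[0,0,0]],
  [0.6,[0,0.1,0],[0,0,0]],
  [0.6,[0,0,0],[0,0,0]],
])

```text
clock: 24.15
position: [0.5254, -0.0294, 0.0693]
ee_rot: [3.141, 0.053, 0.001]
force: [-1.3, 1.8, 5.2]
width: 0.132
gripper_force: 15.0
```

Emit:
send_rows([
  [0.6,[0,0.1,0],[0,0,0]],
  [0.6,[0,0.1,0],[0,0,0]],
  [0.6,[0,0,0],[0,0,0]],
])

```text
clock: 24.45
position: [0.5255, -0.031, 0.0693]
ee_rot: [3.141, 0.053, 0.001]
force: [-0.4, 2.5, 6.0]
width: 0.127
gripper_force: 15.0
```

Emit:
send_rows([
  [0.6,[0,0.1,0],[0,0,0]],
  [0.6,[0,0.1,0],[0,0,0]],
  [0.6,[0,0,0],[0,0,0]],
])

```text
clock: 24.75
position: [0.5254, -0.0311, 0.0693]
ee_rot: [-3.139, -0.056, -0.001]
force: [-0.8, 8.7, 4.4]
width: 0.128
gripper_force: 15.0
```

The tab has stopped at y −0.031 and the force is rising, so it is at the stop. One more small push, then release and retreat straight up.

Emit:
send_rows([
  [0.6,[0,0.1,0],[0,0,0]],
  [0.6,[0,0.1,0],[0,0,0]],
  [0.6,[0,0,0],[0,0,0]],
])

```text
clock: 25.05
position: [0.5255, -0.0311, 0.0693]
ee_rot: [-3.137, -0.058, -0.001]
force: [-1.8, 13.2, 4.9]
width: 0.129
gripper_force: 15.0
```

Emit:
send_rows([
  [0.6,[0,-0.35,0],[0,0,0]],
  [3.5,[0,0,0],[0,0,0]],
  [3.5,[0,0,0],[0,0,0]],
  [3.5,[0,0,0],[0,0,0]],
  [3.5,[0,0,0],[0,0,0]],
])

```text
clock: 25.55
position: [0.5252, -0.0313, 0.0689]
ee_rot: [3.141, 0.053, -0.001]
force: [-0.2, 0.1, -0.5]
width: 0.377
gripper_force: 0.0
```

Emit:
send_rows([
  [3.5,[0,0,-2],[0,0,0]],
  [3.5,[0,0,-4],[0,0,0]],
  [3.5,[0,0,-5],[0,0,0]],
  [3.5,[-0.5,3,-1],[0,0,0]],
  [3.5,[0,1.5,0],[0,0,0]],
])

```text
clock: 26.05
position: [0.523, -0.078, 0.1918]
ee_rot: [3.139, 0.053, 0.007]
force: [0.4, -0.4, -0.0]
width: 0.38
gripper_force: 0.0
```

```bash
python3 -c "
from h import *
arm.get_image('top')
pile(.054,'pics/w9.png')
p=arm.camera_params('wrist');im=cv2.imread('pics/w9.png')[:,:,::-1].copy()
r,w,y=masks(im)
for z in(.06,.092):
  for c in comps(y,p,z,100): print('yel',z,*[np.array(v).tolist() for v in c])
print(proj(p,[.525,-.079,.072]))
go(.525,-.0,.19,0.8)"
```

```text
[319.0, 68.0] [618.1, -75.3] [107.1, 61.2] 1.1 [[564.0, -45.70000076293945], [565.2000122070312, -106.9000015258789], [672.2999877929688, -104.80000305175781], [671.0999755859375, -43.599998474121094]]
[326.0, 145.0] [552.3, -76.9] [26.5, 58.6] 0.6 [[538.7999877929688, -47.70000076293945], [539.4000244140625, -106.4000015258789], [565.9000244140625, -106.0999984741211], [565.2000122070312, -47.400001525878906]]
yel 0.06 [258.0, 193.0] [514.8, -22.2] [33.9, 12.6] 1.0 [[497.79998779296875, -16.200000762939453], [498.0, -28.799999237060547], [531.9000244140625, -28.200000762939453], [531.7000122070312, -15.600000381469727]]
yel 0.06 [298.0, 172.0] [534.8, -54.2] [54.6, 70.1] 2.0 [[506.29998779296875, -20.100000381469727], [508.70001220703125, -90.0999984741211], [563.2999877929688, -88.19999694824219], [560.9000244140625, -18.200000762939453]]
yel 0.092 [258.0, 193.0] [523.6, -27.9] [30.1, 11.2] 1.0 [[508.3999938964844, -22.600000381469727], [508.6000061035156, -33.79999923706055], [538.7000122070312, -33.29999923706055], [538.5, -22.100000381469727]]
yel 0.092 [298.0, 172.0] [541.3, -56.3] [48.5, 62.3] 2.0 [[516.0, -26.0], [518.0999755859375, -88.30000305175781], [566.5999755859375, -86.5999984741211], [564.5, -24.399999618530273]]
[[322.63199124 188.02030209]]
t 26.2 pos [ 0.5217 -0.0769  0.1891] hd 1.85 tilt [-0.   -0.02] w 0.381 gf 0.0 F [-0.2  0.1 -0.5]
shift cm [ 0.58 -7.67 -0.09] turn 0.0184
```

The keeper is at its firm stop with the tab about 50 mm from the stud, the pile has not moved, and the gripper is clear. I'm handing in.

```bash
python3 -c "
from cell import arm
print(arm.sign_off())"
```

```text
the job is handed in; nothing more can be done
None
```

I handed the job in at about 26 s. The three blanks are in a flush pile with their red ends together (patch centres within about 1 mm by the wrist camera), and the keeper clip is pushed to its firm stop. Signing off returned no verdict, so I can't confirm it passed.

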